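File the washed microplate in the crowded rack

TASK

The row of microplates in the aluminium rack has parted and the plates lean over to both ends. Take the clean microplate from the wire draining stand, ease it upright into the gap where the row has parted, gently nudging the leaning plates aside, and press it down until it stands fully home on the rack's floor like the others. Leave the five filed plates standing in the rack, and do not disturb the round dish or the other things on the bench.

Things in the scene. Friction and masses are not known exactly. Their poses are not given: they have to be found in the camera images.
- new_plate: The washed 96-well microplate to be filed: white, 86 x 128 x 14 mm, about 55 g, upright on a long edge in the draining stand. Origin: centre of its underside face, 43 mm above its lower and 43 mm below its top edge. Axes: x up, y along the 128 mm, z through the thickness to the well side (mid-thickness at z = 7 mm). Pinch it across the thickness by the top edge.
- new_mid (a point): Centre of the new plate: middle of its length, width and thickness. Axes as new_plate. Either face may point either way in the rack.
- drainer: Draining stand (fixed): white wire slots 24 mm apart along its y in a grey drip tray 150 x 150 mm. The plate stands 24 mm to one side of its centre, the dish 24 mm to the other, lengths along its x, resting 20 mm above the bench; the wire hoops between slots are 48 mm high. Origin: centre of its underside; z up.
- dish: Round petri dish, 58 mm across, 14 mm thick, standing on its rim in the draining stand, top about 71 mm above the bench. Stays there. Origin: centre of one flat face.
- plate_rack: Plate rack (fixed): open aluminium tray, inside 101 mm along its y by 136 mm along its x. Floor 6 mm above the bench; end walls at +y and -y rise 40 mm above the floor, long sides 20 mm. Five plates stand in it on their long edges, lengths along the rack's x; six leave some 15 mm over. Origin: centre of its underside on the bench; z up.
- filed_1: Outer plate of the left pair, its top against the +y end wall. Same plate, origin and axes as new_plate; leans about 15 degrees; z points along the rack's +y.
- filed_2: Inner plate of the left pair, leaning on filed_1. Its underside (z = 0) is the left face of the V-shaped gap, which is about 3 mm wide at the floor and 48 mm at the plates' tops. Same plate, origin and axes as new_plate; leans about 15 degrees; z points along the rack's +y.
- filed_3: Inner plate of the right three, leaning on filed_4. Its well side (z = 14 mm) is the right face of the gap. The plates are loose, smooth and slide aside under a few newtons. Same plate, origin and axes as new_plate; leans about 15 degrees; z points along the rack's +y.
- filed_4: Middle plate of the right three, leaning on filed_5. Same plate, origin and axes as new_plate; leans about 15 degrees; z points along the rack's +y.
- filed_5: Outer plate of the right three, its top against the -y end wall. Same plate, origin and axes as new_plate; leans about 15 degrees; z points along the rack's +y.
- timer: White bench timer, 66 x 66 x 18 mm, lying in front. Stays.
- marker: White felt marker with a black cap, 132 mm long, lying at the left. Stays.
- bottle: White screw-capped jar, 48 mm across and 88 mm high, at the back left. Stays.
Things that resemble listed ones, but are neither listed nor needed, are in the scene too. What is shaped like the filed_3 but blue is not meant.

How it is judged:
By the outcome, as a careful person would: the job done as asked, in the order asked, and still so for the second after the job is handed in, with the robot touching nothing.
It also fails if it takes over 54 s, if anything falls off the work surface, if the arm or the gripper's body presses on something with over 40 N, if the wrist force passes 120 N, or if a joint passes its speed limit or range.

ROBOT

A 6-joint arm with a two-finger parallel gripper is mounted at the origin on a cart in front of the work surface, level with it; the furniture and walls round the work are solid. World frame = base frame: x ahead of the robot, y to its left, z up, the work surface at z = 0. Lengths are in m, angles in rad, forces in N, time in s.
With the tool pointing down it reaches from about 0.325 to 0.9 m from the base axis. Payload 3.5 kg.
Tool frame: the origin (TCP) lies on the centre line of the jaws, within the pads' length; the fingertips stand 25 mm ahead of it and the grasp point (between the pads) lies 6 mm ahead of it; z points along the fingers, y is the line along which they close (so a half turn about z gives the same grasp; the last joint's range is limited). The gripper opens to 85 mm and grips with 20 to 120 N. Pads are 22 mm wide; open, the fingers measure 114 mm over their backs; the gripper's body (76 mm by 85 mm) begins 54 mm behind the grasp point. The pads swing forward as they close: fully open they stand 13 mm farther back than shut.
Start: joints at [-1.301, 0.276, -0.026, 1.268, 0, 1.467], TCP at [0.228, -0.582, 0.256] pointing down, gripper open.
Joint ranges: [-3.12, 3.12], [-0.85, 1.88], [-1.08, 1.24], [-1.95, 2.15], [-1.57, 1.53], [-3.14, 3.14]. Speed limits (rad/s): [2.57, 2.57, 3.14, 3.14, 3.14, 3.14].

INTERFACE

Orientations are given as [roll, pitch, yaw] about the fixed x, y, z axes, in that order (R = Rz(yaw) Ry(pitch) Rx(roll)).
In Python, from workcell import arm, eyes, job gives the robot as it stands. The module is installed in compiled form; this text tells all that it offers.
- The arm moves only by the shell command python3 -m pendant 'ROWS' [OPENING] [FORCE]. ROWS is JSON, a list that holds one entry, the list of rows, each a list of 4 numbers: the shift along the tool's x, y, z in cm, then the turn about the tool's z in degrees. A call has 1 to 12 rows; each row shifts and turns the commanded pose from where the row before left it, along the tool's axes as they then stand; what a row does not reach is not made up. A row lasts 1/10 s, in which the tool goes at most 50 mm and 8.59 degrees, less where a joint would pass 70% of its speed; a pose out of reach is approached as far as the arm can. A call with a gripper value outside its range is refused whole. OPENING is the opening, from -1 (shut) to 1 (fully open), set as the call begins (- or left out, the last holds). The fingers move at their own pace and stop on an object; FORCE is the grip in N (left out, the last holds). Time passes only in rows, so rows that do not move let the fingers close. It gives the time, the measured TCP pose, the force, the opening and the grip force at its end, in the units of the state.
- arm.observe(): the state, without advancing time (a new reading comes with each control period).
- eyes.grab_frame(name): name is "scene" or "top" or "wrist"; returns (picture, depth): 384x512x3 uint8, red, green, blue; 384x512 float32, m along the optical axis (not along the pixel's ray), 0 where there is no reading.
- eyes.camera_info(name): a dict with "camera_matrix" (3x3 intrinsics, pixels), "origin" and "orientation" of the camera in the world; the wrist camera has in their place "mount" (4x4, takes a point from camera to tool coordinates, whose origin is the TCP and whose axes are the flange's). Camera axes: x right, y down, z forward; pixel columns grow to the right and rows downward; lengths in m; the calibration is good to about 2 mm. The wrist camera is an equidistant fisheye: a pixel r from the principal point sees the ray r / f radians off the axis. A picture is of the moment at which its call begins: read the wrist's pose just before it. camera_info takes no time and is no camera call.
- job.job_done(): hands the job in; it is judged then, once.
The state is a dict: "clock": time; "qpos": joint angles; "joint_velocities": joint speeds; "joint_efforts": joint torques, N m; "ee_pos": TCP position; "tool_rot": TCP orientation; "ft_force": force on the tool from outside, world axes, zero at the start; "torque": the same for the moment, N m; "grip_width": finger opening in m; "finger_force": force on a finger pad.
Only numpy, scipy, OpenCV 4.12 (cv2) and the standard library are available. Lean on these libraries where they do the work, as an engineer would, in place of code of your own. Each camera call takes 0.05 s, during which the arm holds its last target. There are 200 camera calls.

## Working session

There is one attempt and no reset: what is moved stays moved. The work goes in short steps, Python scripts to look and compute and a shell command to move; the robot and the scene stay as the last step left them, time stands still between calls to the robot, and variables do not carry over. Pictures are saved under pics/ and viewed, at most 10 in all, crops included, and the job is handed in when it is done.

```bash
mkdir -p pics; cat > h.py <<'E'
import numpy as np, cv2
from workcell import arm, eyes, job
from scipy.spatial.transform import Rotation as R
def cam(n):
    i=eyes.camera_info(n); o=np.array(i['orientation'],float)
    M=o if o.shape==(3,3) else R.from_euler('xyz',o).as_matrix()
    return np.array(i['camera_matrix']),M,np.array(i['origin'])
def cloud(n,d):
    K,M,o=cam(n); v,u=np.mgrid[:384,:512]
    P=np.stack([(u-K[0,2])/K[0,0]*d,(v-K[1,2])/K[1,1]*d,d],-1)
    W=P@M.T+o; W[d==0]=np.nan; return W
def save(n,im): cv2.imwrite('pics/'+n+'.png',im[...,::-1])
E
python3 - <<'E'
from h import *
print(eyes.camera_info('top'),eyes.camera_info('wrist'),arm.observe())
ims=[]
for n in('scene','top'):
    p,d=eyes.grab_frame(n); np.savez(n,p=p,d=d); ims.append(p); save(n,cv2.resize(p,(800,600)))
E
```

```text
{'camera_matrix': array([[348.72362129,   0.        , 257.13880567],
       [  0.        , 348.72362129, 184.78076201],
       [  0.        ,   0.        ,   1.        ]]), 'origin': array([0.35388564, 0.06561405, 0.98541078]), 'orientation': array([-2.99127375, -0.00938292, -1.5680479 ])} {'camera_matrix': array([[297.31863964,   0.        , 255.85031403],
       [  0.        , 297.31863964, 192.15145424],
       [  0.        ,   0.        ,   1.        ]]), 'mount': array([[ 5.46573041e-04, -9.48088775e-01, -3.18005307e-01,
         8.26974395e-02],
       [ 9.99999709e-01,  6.87600579e-04, -3.31231921e-04,
        -2.95092351e-04],
       [ 5.32697900e-04, -3.18005034e-01,  9.48088875e-01,
        -1.17496662e-01],
       [ 0.00000000e+00,  0.00000000e+00,  0.00000000e+00,
         1.00000000e+00]])} {'clock': 0.0, 'qpos': array([-1.30139340e+00,  2.77179202e-01, -2.78853747e-02,  1.26803909e+00,
       -2.61990891e-05,  1.46741812e+00]), 'joint_velocities': array([-0.0010238 ,  0.00045264, -0.00010011, -0.00137098, -0.00035658,
       -0.0008643 ]), 'joint_efforts': array([ 2.04372103e-03, -4.45509553e+01,  2.95202315e+01,  1.63839018e-02,
        1.64488301e-04, -6.69864036e-06]), 'ee_pos': array([ 0.22742887, -0.58136021,  0.25512887]), 'tool_rot': array([-3.13929493e+00, -2.12044998e-04,  3.72780915e-01]), 'ft_force': array([-0.02681447, -0.07003446, -0.37295331]), 'torque': array([-0.00312385,  0.00365749,  0.00493378]), 'finger_force': 0.0, 'grip_width': 0.0853410655145999}
```

View pics/scene.png

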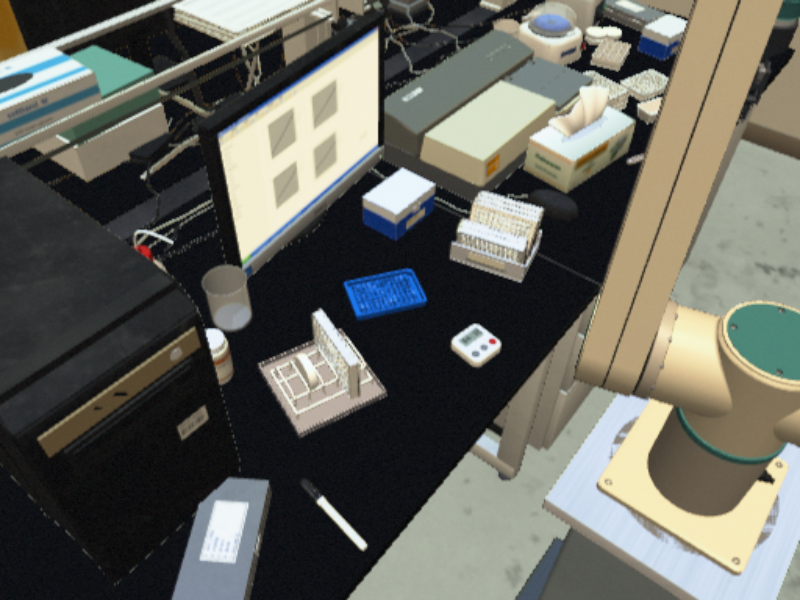

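View pics/top.png

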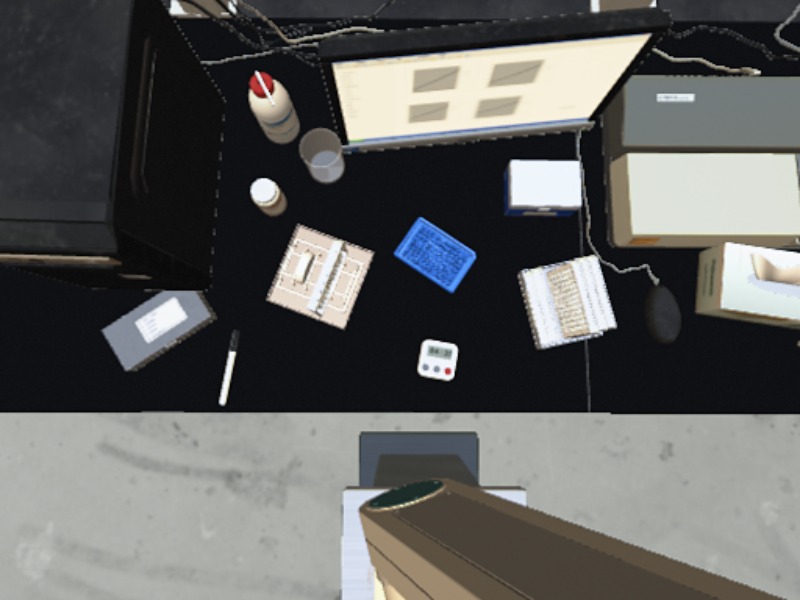

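Scene 800x600: the draining stand is at (320,370), holding the white plate at (338,350) and the dish at (307,365). The rack is at (497,235). In the top view the plate is at (328,277), the dish at (303,265) and the rack at (567,300).
What could be taken for the plate: the white plate in the stand (328,277), the blue plate lying flat (435,255), the filed plates (567,300) and the dish (303,265). I choose (328,277). A close crop and a height measurement come next.

```bash
python3 - <<'E'
from h import *
a=np.load('top.npz'); W=cloud('top',a['d']); p=a['p']
def box(u0,u1,v0,v1):
    s=.64; w=W[int(v0*s):int(v1*s),int(u0*s):int(u1*s)].reshape(-1,3); return w[np.isfinite(w[:,2])]
def rect(n,w,lo,hi):
    q=w[(w[:,2]>lo)&(w[:,2]<hi)]; r=cv2.minAreaRect((q[:,:2]*1000).astype(np.float32)); print(n,len(q),q.mean(0).round(4),r,np.percentile(q[:,2],[5,50,95]).round(4))
d=box(255,385,215,335); print(np.nanmin(d,0),np.nanmax(d,0))
rect('bench',box(380,420,300,330),-.05,.05)
rect('tray',d,.004,.2); rect('plate',d,.09,.2); rect('dish',box(285,312,240,290),.05,.09)
r=box(510,625,245,355); rect('rack',r,.01,.2); rect('racktops',r,.075,.2);rect('racktops',r,.08,.2)
c1=cv2.resize(p[135:215,160:250],(450,400),interpolation=2); c2=cv2.resize(p[155:230,325:400],(350,400)[::1],interpolation=2)
save('crop',np.hstack([c1,c2]))
E
```

```text
[ 0.42152348  0.09074972 -0.00647056] [0.6444218  0.33123096 0.10966465]
bench 474 [ 4.566e-01  6.260e-02 -1.000e-04] ((456.82861328125, 62.63317108154297), (52.14772033691406, 68.47549438476562), 0.6046561598777771) [-0.0029 -0.0001  0.003 ]
tray 1649 [0.5241 0.2008 0.0403] ((531.8294067382812, 207.9389190673828), (220.30404663085938, 232.5070037841797), 0.24236539006233215) [0.0043 0.0233 0.1051]
plate 285 [0.5104 0.1847 0.104 ] ((511.8030090332031, 184.4889678955078), (15.519978523254395, 126.16706085205078), 69.51398468017578) [0.1006 0.1042 0.1073]
dish 116 [0.5315 0.2274 0.0639] ((533.8922119140625, 226.8672332763672), (18.447898864746094, 53.290958404541016), 59.85496520996094) [0.0519 0.066  0.0716]
rack 2493 [ 0.4748 -0.2245  0.0698] ((487.14337158203125, -259.1537780761719), (149.13323974609375, 212.8907470703125), 17.336118698120117) [0.0192 0.086  0.0916]
racktops 1549 [ 0.4755 -0.2275  0.0878] ((475.50091552734375, -222.52682495117188), (129.4745330810547, 129.3038330078125), 12.538697242736816) [0.0804 0.0883 0.0922]
racktops 1479 [ 0.4753 -0.2272  0.0883] ((475.93048095703125, -222.2682342529297), (129.20758056640625, 129.04661560058594), 13.110166549682617) [0.0836 0.0885 0.0922]
```

View pics/crop.png

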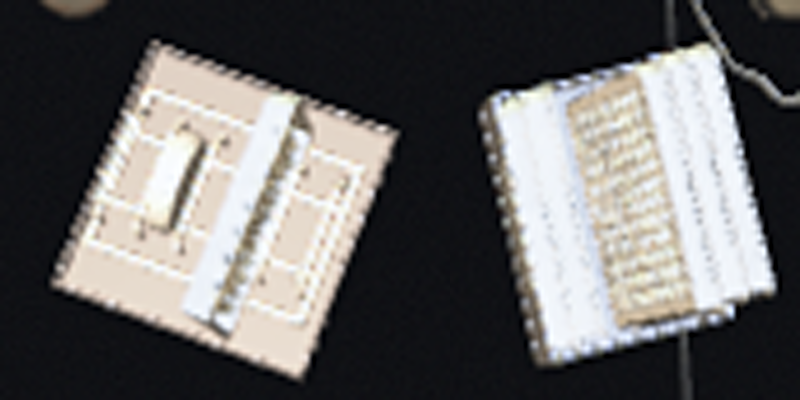

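The crop shows the white plate upright in the stand at (245,210), with the dish separate at (175,180). The rack shows the left pair at (550,220), the gap with filed_3's well face at (640,200), and the right three at (715,190). I'll turn the tool, then travel to above the plate.

```bash
python3 -m pendant '[[[0,0,0,-8.1],[0,0,0,-8.1],[0,0,0,-8.1],[0,0,0,-8.1],[0,0,0,-8.1],[0,0,0,-8.1],[0,0,0,-8.1],[0,0,0,-8.1],[0,0,0,-8.1],[0,0,0,-8.1],[0,0,0,-8.1],[0,0,0,-8.1]]]'
python3 -m pendant '[[[0,0,0,-8.1],[0,0,0,-8.1],[0,0,0,-8.1],[0,0,0,-8.1],[0,0,0,-8.1],[0,0,0,0]]]'
python3 -m pendant '[[[0,4.8,0,0],[0,4.8,0,0],[0,4.8,0,0],[0,4.8,0,0],[0,4.8,0,0],[0,4.8,0,0],[0,4.8,0,0],[0,4.8,0,0],[0,4.8,0,0],[0,4.8,0,0],[0,4.8,0,0],[0,4.8,0,0]]]'
python3 -m pendant '[[[0,4.8,0,0],[0,4.8,0,0],[0,4.8,0,0],[0,4.8,0,0],[0.5,4.8,0,0],[0,0,0,0],[0,0,0,0]]]'
python3 - <<'E'
from h import *
s=arm.observe(); p,d=eyes.grab_frame('wrist'); np.savez('w1',p=p,d=d,e=s['ee_pos'],r=s['tool_rot']); save('w1',cv2.resize(p,(800,600)))
E
```

```text
clock: 1.3
ee_pos: [0.2275, -0.5817, 0.2556]
tool_rot: [3.141, -0.001, 2.075]
ft_force: [-0.2, -0.1, 0.0]
grip_width: 0.0857
finger_force: 0.0
clock: 1.9
ee_pos: [0.2275, -0.5817, 0.2557]
tool_rot: [3.141, -0.001, 2.776]
ft_force: [0.2, 0.3, 0.1]
grip_width: 0.0854
finger_force: 0.0
clock: 3.1
ee_pos: [0.4337, -0.0421, 0.2564]
tool_rot: [-3.142, 0.001, 2.772]
ft_force: [1.1, -0.4, -0.1]
grip_width: 0.0851
finger_force: 0.0
clock: 3.8
ee_pos: [0.5142, 0.1826, 0.2558]
tool_rot: [-3.14, -0.001, 2.776]
ft_force: [0.1, 0.0, 0.1]
grip_width: 0.0857
finger_force: 0.0
```

View pics/w1.png

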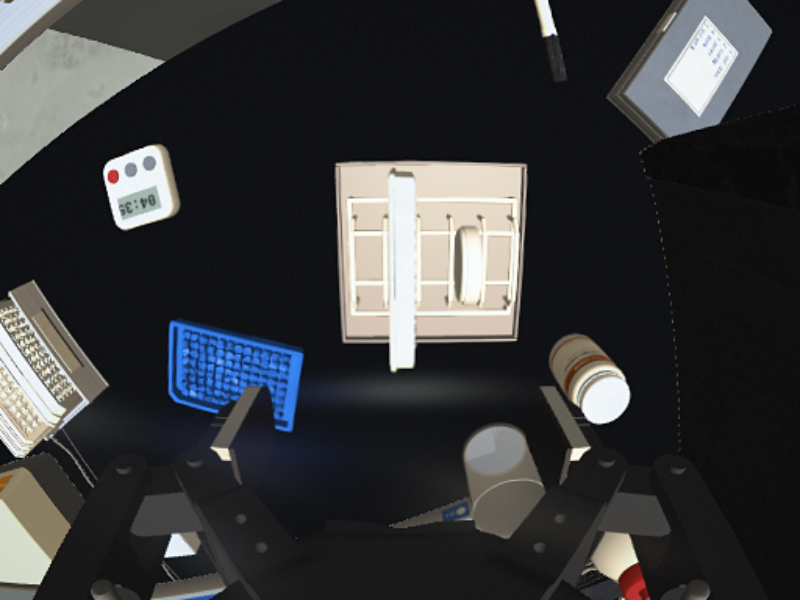

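Wrist view: the plate is at (402,270), centred between the fingers at (240,420) and (560,420). The dish is at (468,265) and the jar cap at (605,400). Next I measure the plate in tool axes.

```bash
cat >> h.py <<'E'
def wcloud(f):
    """wrist points in the TCP frame and in the world"""
    i=eyes.camera_info('wrist'); K=np.array(i['camera_matrix']); m=np.array(i['mount']); d=f['d']
    v,u=np.mgrid[:384,:512]; x=(u-K[0,2])/K[0,0]; y=(v-K[1,2])/K[1,1]; t=np.hypot(x,y); k=np.tan(t)/np.maximum(t,1e-9)
    P=np.stack([x*k*d,y*k*d,d],-1); P[(d==0)|(t>1.2)]=np.nan
    T=P@m[:3,:3].T+m[:3,3]; return T,T@R.from_euler('xyz',f['r']).as_matrix().T+f['e']
E
python3 - <<'E'
from h import *
f=np.load('w1.npz'); T,W=wcloud(f)
def rect(n,sel):
    q=T[sel]; r=cv2.minAreaRect((q[:,:2]*1000).astype(np.float32)); print(n,sel.sum(),r,np.percentile(W[sel][:,2],[5,50,95]).round(4),W[sel].mean(0).round(4))
b=np.zeros((384,512),bool); b[100:240,235:280]=1
rect('plate',b&(W[...,2]>.095)&(W[...,2]<.12))
b=np.zeros((384,512),bool); b[210:275,350:410]=1
rect('jar',b&(W[...,2]>.08)&(W[...,2]<.1))
E
```

```text
plate 2008 ((4.719402313232422, 2.3139829635620117), (16.623701095581055, 126.19357299804688), 89.69383239746094) [0.1024 0.1041 0.1062] [0.5055 0.1876 0.1042]
jar 804 ((-95.5058822631836, 159.6572265625), (41.198062896728516, 41.709930419921875), 61.2214241027832) [0.0817 0.0871 0.0884] [0.6576 0.2964 0.0866]
```

```bash
python3 -m pendant '[[[0.5,0.2,0,0],[0,0,4.5,0],[0,0,4.5,0],[0,0,3,0],[0,0,1.8,0],[0,0,0,0],[0,0,0,0]]]'
python3 -m pendant '[[[0,0,0,0],[0,0,0,0],[0,0,0,0],[0,0,0,0],[0,0,0,0],[0,0,0,0],[0,0,0,0],[0,0,0,0],[0,0,0,0],[0,0,0,0]]]' -1 50
```

```text
clock: 4.55
ee_pos: [0.5105, 0.1846, 0.1188]
tool_rot: [-3.141, -0.0, 2.774]
ft_force: [0.6, -0.8, 0.9]
grip_width: 0.0852
finger_force: 0.0
clock: 5.55
ee_pos: [0.511, 0.1857, 0.1188]
tool_rot: [3.141, 0.001, 2.776]
ft_force: [-0.6, -0.3, 4.7]
grip_width: 0.0128
finger_force: 51.5
```

```bash
python3 -m pendant '[[[0,0,1e-9,0],[0,0,-2,0],[0,0,-4,0],[0,0,-4,0],[0,0,-3,0],[0,0,0,0]]]'
python3 - <<'E'
from h import *
a=np.load('top.npz'); W=cloud('top',a['d'])
w=W[155:230,325:400].reshape(-1,3); w=w[np.isfinite(w[:,2])]
q=w[w[:,2]>.08]
best=[]
for th in np.arange(8,20,.25):
    t=np.radians(th); y=-np.sin(t)*q[:,0]+np.cos(t)*q[:,1]
    best.append((np.sum(np.histogram(y,bins=np.arange(y.min(),y.max(),.002))[0].astype(float)**2),th))
print(sorted(best)[-4:], cv2.minAreaRect((q[:,:2]*1000).astype(np.float32)))
th=np.radians(13.1); ex=np.array([np.cos(th),np.sin(th)]); ey=np.array([-np.sin(th),np.cos(th)])
X=w[:,:2]@ex; Y=w[:,:2]@ey
print('long range',np.percentile(X[w[:,2]>.08],[1,99]))
m=(X>np.percentile(X,25))&(X<np.percentile(X,75))
for b in np.arange(-.40,-.24,.003):
    s=m&(Y>=b)&(Y<b+.003)
    if s.any(): print(round(b,3),s.sum(),np.percentile(w[s,2],[5,50,95]).round(3))
E
```

```text
clock: 6.15
ee_pos: [0.5136, 0.1861, 0.253]
tool_rot: [3.137, 0.008, 2.776]
ft_force: [0.6, -0.4, -0.8]
grip_width: 0.0132
finger_force: 50.9
[(np.float64(57486.0), np.float64(11.5)), (np.float64(58099.0), np.float64(12.25)), (np.float64(58286.0), np.float64(12.75)), (np.float64(58401.0), np.float64(12.5))] ((475.93048095703125, -222.2682342529297), (129.20758056640625, 129.04661560058594), 13.110166549682617)
long range [0.35079957 0.47440165]
-0.391 2 [0.085 0.086 0.087]
-0.388 36 [0.087 0.089 0.09 ]
-0.385 44 [0.085 0.088 0.092]
-0.382 45 [0.086 0.089 0.091]
-0.379 36 [0.087 0.089 0.09 ]
-0.376 43 [0.087 0.09  0.092]
-0.373 46 [0.086 0.089 0.092]
-0.37 46 [0.084 0.088 0.09 ]
-0.367 40 [0.086 0.089 0.091]
-0.364 37 [0.087 0.089 0.092]
-0.361 45 [0.087 0.089 0.092]
-0.358 47 [0.086 0.089 0.091]
-0.355 47 [0.085 0.089 0.091]
-0.352 38 [0.087 0.089 0.091]
-0.349 39 [0.087 0.09  0.092]
-0.346 51 [0.084 0.09  0.092]
-0.343 87 [0.076 0.084 0.091]
-0.34 99 [0.065 0.074 0.082]
-0.337 86 [0.054 0.064 0.072]
-0.334 81 [0.046 0.054 0.063]
-0.331 90 [0.035 0.044 0.052]
-0.328 74 [0.027 0.034 0.043]
-0.325 79 [0.015 0.024 0.032]
-0.322 87 [0.004 0.014 0.022]
-0.319 33 [0.003 0.007 0.009]
-0.316 5 [0.007 0.009 0.011]
-0.292 11 [0.089 0.091 0.093]
-0.289 52 [0.089 0.092 0.094]
-0.286 51 [0.086 0.089 0.092]
-0.283 50 [0.084 0.087 0.09 ]
-0.28 47 [0.084 0.087 0.089]
-0.277 19 [0.086 0.09  0.093]
-0.274 108 [-0.     0.035  0.094]
-0.271 170 [-0.001  0.032  0.091]
-0.268 89 [-0.002  0.086  0.09 ]
-0.265 95 [-0.002  0.075  0.089]
-0.262 59 [-0.001  0.004  0.088]
-0.259 36 [-0.003  0.     0.003]
-0.256 37 [-0.002  0.     0.002]
-0.253 38 [-0.002  0.     0.003]
-0.25 40 [-0.002  0.     0.002]
-0.247 32 [-0.003 -0.001  0.002]
-0.244 28 [-0.002  0.     0.003]
-0.241 25 [-0.002 -0.     0.003]
```

```bash
python3 -m pendant '[[[0,0,0,-6.75],[0,0,0,-6.75],[0,0,0,-6.75],[0,0,0,-6.75],[0,0,0,-6.75],[0,0,0,0]]]'
python3 -m pendant '[[[0.5,-1.5,0,0],[1.06,-3.2,0,0],[1.1,-3.6,0,0],[1.3,-3.8,0,0],[1.3,-3.8,0,0],[1.3,-3.8,0,0],[1.3,-3.8,0,0],[1.3,-3.8,0,0],[1.3,-3.8,0,0],[1.1,-3.5,0,0],[0.8,-2.3,0,0],[0.4,-1.3,0,0]]]'
python3 -m pendant '[[[0,0,0,0],[0,0,0,0],[0,0,0,0]]]'
python3 - <<'E'
from h import *
s=arm.observe(); p,d=eyes.grab_frame('wrist'); np.savez('w2',p=p,d=d,e=s['ee_pos'],r=s['tool_rot']); save('w2',cv2.resize(p,(800,600)))
E
```

```text
clock: 6.75
ee_pos: [0.5097, 0.1852, 0.2465]
tool_rot: [-3.141, -0.003, -2.918]
ft_force: [-0.2, 0.3, -0.7]
grip_width: 0.0131
finger_force: 50.8
clock: 7.95
ee_pos: [0.4698, -0.2176, 0.2477]
tool_rot: [3.141, -0.001, -2.923]
ft_force: [-0.1, -0.7, -1.2]
grip_width: 0.0128
finger_force: 50.8
clock: 8.25
ee_pos: [0.4707, -0.2141, 0.2481]
tool_rot: [3.141, -0.0, -2.917]
ft_force: [-0.4, -0.1, -0.5]
grip_width: 0.0126
finger_force: 50.8
```

View pics/w2.png

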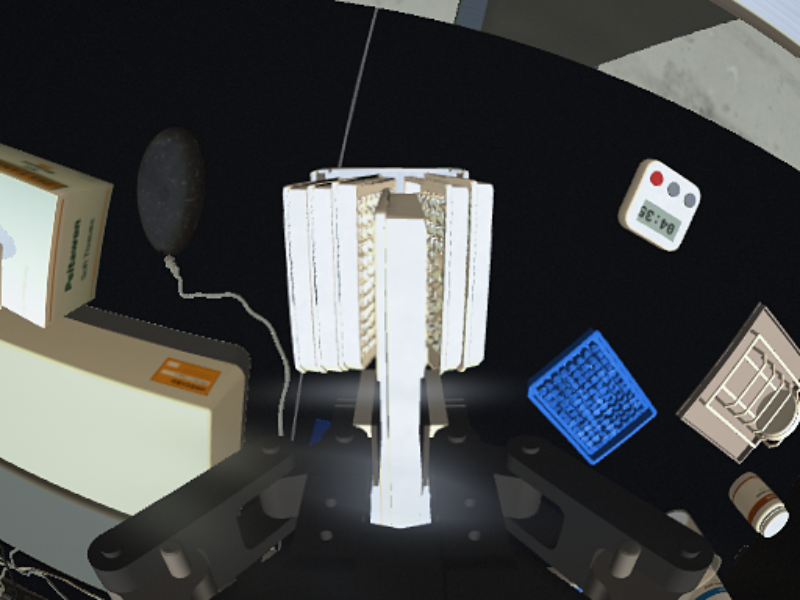

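The held plate (402,350) hangs over the gap. The right three plates have their inner top edge at about x=358 and the left pair at about x=447. Now I measure the offsets in tool axes.

```bash
python3 - <<'E'
from h import *
f=np.load('w2.npz'); T,W=wcloud(f)
b=np.zeros((384,512),bool); b[110:245,178:320]=1
z=W[...,2]; m=b&(z>.082)&(z<.1)
q=T[m]*1000; print('tops',m.sum(),cv2.minAreaRect(q[:,:2].astype(np.float32)))
for s,n in((-1,'right'),(1,'left')):
    k=q[q[:,1]*s>0]; r=cv2.minAreaRect(k[:,:2].astype(np.float32)); print(n,r,)
    # inner edge line: per-x-bin extreme
    B=[(x0+2.5,np.percentile(s*k[(k[:,0]>=x0)&(k[:,0]<x0+5),1],3)*s) for x0 in range(-50,60,5) if ((k[:,0]>=x0)&(k[:,0]<x0+5)).sum()>8]
    print(np.polyfit(*zip(*B),1), [round(x[1],1) for x in B]); print('x range',np.percentile(k[:,0],[1,99]))
h=(z>.13)&(z<.22); h[:,:236]=0; h[:,280:]=0; h[:115]=0; h[335:]=0
q=T[h]*1000
for a in range(70,-75,-10):
    k=q[(q[:,0]<a)&(q[:,0]>a-10)]
    if len(k): print(a,len(k),np.percentile(k[:,1],[2,98]).round(1),np.percentile(k[:,2],[2,98]).round(1))
E
```

```text
tops 9045 ((-1.2992515563964844, -7.099861145019531), (129.04591369628906, 129.40802001953125), 89.47219848632812)
right ((-2.030029296875, -46.59247589111328), (129.4342041015625, 49.79826354980469), 0.5403236150741577)
[ 1.04769250e-02 -2.50883126e+01] [np.float64(-24.9), np.float64(-25.9), np.float64(-25.2), np.float64(-25.6), np.float64(-25.4), np.float64(-25.1), np.float64(-25.4), np.float64(-25.2), np.float64(-25.2), np.float64(-25.8), np.float64(-25.6), np.float64(-25.5), np.float64(-25.4), np.float64(-24.7), np.float64(-24.5), np.float64(-24.2), np.float64(-24.3), np.float64(-24.1), np.float64(-24.1), np.float64(-24.7), np.float64(-25.2), np.float64(-24.7)]
x range [-61.58352832  59.72599117]
left ((-0.8960647583007812, 41.161617279052734), (129.57655334472656, 31.793527603149414), 0.026719043031334877)
[4.28178333e-03 2.72100837e+01] [np.float64(27.4), np.float64(27.2), np.float64(27.0), np.float64(26.8), np.float64(26.8), np.float64(26.8), np.float64(27.3), np.float64(27.3), np.float64(27.2), np.float64(27.2), np.float64(27.0), np.float64(26.8), np.float64(27.3), np.float64(27.4), np.float64(27.2), np.float64(27.5), np.float64(27.6), np.float64(27.1), np.float64(27.7), np.float64(27.6), np.float64(28.0), np.float64(26.7)]
x range [-59.4132167  61.3561825]
70 286 [-6.8  7.4] [29.1 90.8]
50 8 [9.6 9.8] [28.7 39. ]
40 13 [8.8 9.3] [28.2 38.6]
30 5 [9.1 9.5] [28.3 29.1]
20 12 [9.1 9.7] [28.5 29.6]
```

```bash
python3 -m pendant '[[[-0.1,0.1,0,0],[0,0,3,0],[0,0,4,0],[0,0,3,0],[0,0,1,0],[0,0,0,0],[0,0,0,0]]]'
python3 -m pendant '[[[0,0,0.3,0],[0,0,0.3,0],[0,0,0.3,0],[0,0,0.2,0],[0,0,0,0],[0,0,0,0]]]'
```

```text
clock: 9.0
ee_pos: [0.4727, -0.2144, 0.1396]
tool_rot: [-3.14, 0.002, -2.917]
ft_force: [0.0, 0.5, -0.2]
grip_width: 0.0126
finger_force: 50.8
clock: 9.6
ee_pos: [0.4716, -0.2141, 0.1272]
tool_rot: [3.141, -0.0, -2.918]
ft_force: [-0.2, 0.6, -0.8]
grip_width: 0.013
finger_force: 50.8
```

```bash
python3 -m pendant '[[[0,0,0.2,0],[0,0,0.2,0],[0,0,0.2,0],[0,0,0,0]]]'
python3 -m pendant '[[[0,0,0.2,0],[0,0,0.2,0],[0,0,0,0],[0,0,0,0]]]'
python3 - <<'E'
from h import *
s=arm.observe(); p,d=eyes.grab_frame('wrist'); np.savez('w3',p=p,d=d,e=s['ee_pos'],r=s['tool_rot']); save('w3',cv2.resize(p[80:384,120:400],(700,760))[:600])
E
```

```text
clock: 10.0
ee_pos: [0.4718, -0.2142, 0.1211]
tool_rot: [-3.141, 0.0, -2.918]
ft_force: [0.5, 0.2, -0.8]
grip_width: 0.0129
finger_force: 50.8
clock: 10.4
ee_pos: [0.4715, -0.2141, 0.1171]
tool_rot: [3.142, -0.0, -2.918]
ft_force: [0.1, -0.2, -0.4]
grip_width: 0.0129
finger_force: 50.8
```

View pics/w3.png

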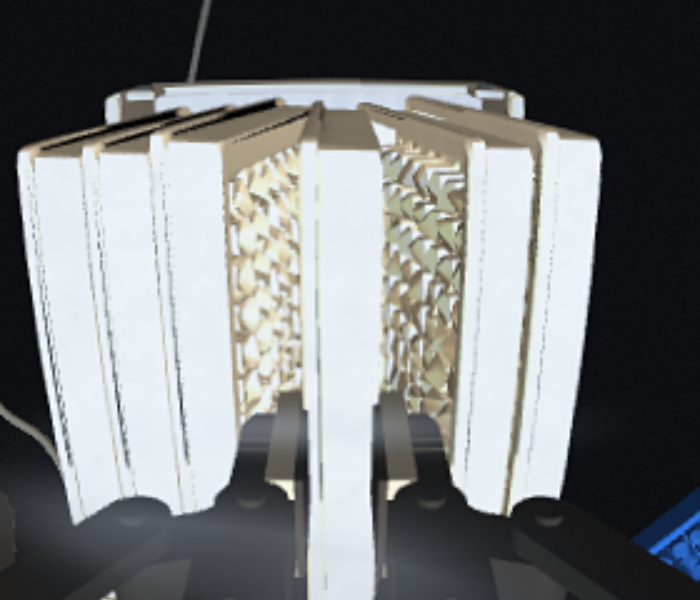

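The plate (340,300) sits between the two groups. The fingers at (285,440) and (395,440) have clearance to the neighbours at about 235 and 455, and there is almost no force yet. I continue gripped in small steps.

```bash
python3 -m pendant '[[[0,0,0.2,0],[0,0,0.2,0],[0,0,0,0],[0,0,0,0]]]'
python3 -m pendant '[[[0,0,0.2,0],[0,0,0.2,0],[0,0,0,0],[0,0,0,0]]]'
```

```text
clock: 10.85
ee_pos: [0.4715, -0.2141, 0.1131]
tool_rot: [3.141, -0.0, -2.918]
ft_force: [-1.1, 0.2, -0.3]
grip_width: 0.0131
finger_force: 50.8
clock: 11.25
ee_pos: [0.4715, -0.2141, 0.1091]
tool_rot: [3.141, -0.0, -2.918]
ft_force: [0.3, -0.3, -0.8]
grip_width: 0.0131
finger_force: 50.9
```

```bash
python3 -m pendant '[[[0,0,0.2,0],[0,0,0.1,0],[0,0,0,0],[0,0,0,0]]]'
python3 -m pendant '[[[0,0,0.1,0],[0,0,0.1,0],[0,0,0,0],[0,0,0,0]]]'
python3 - <<'E'
from h import *
s=arm.observe(); p,d=eyes.grab_frame('wrist'); np.savez('w3',p=p,d=d,e=s['ee_pos'],r=s['tool_rot']); save('w4',cv2.resize(p[80:384,120:400],(700,760))[:600])
E
```

```text
clock: 11.65
ee_pos: [0.4716, -0.2141, 0.1062]
tool_rot: [3.142, -0.0, -2.918]
ft_force: [-0.3, -0.2, -0.8]
grip_width: 0.0129
finger_force: 50.8
clock: 12.05
ee_pos: [0.4717, -0.2143, 0.1049]
tool_rot: [-3.141, 0.0, -2.918]
ft_force: [-1.5, 0.8, 6.8]
grip_width: 0.0129
finger_force: 51.6
```

View pics/w4.png

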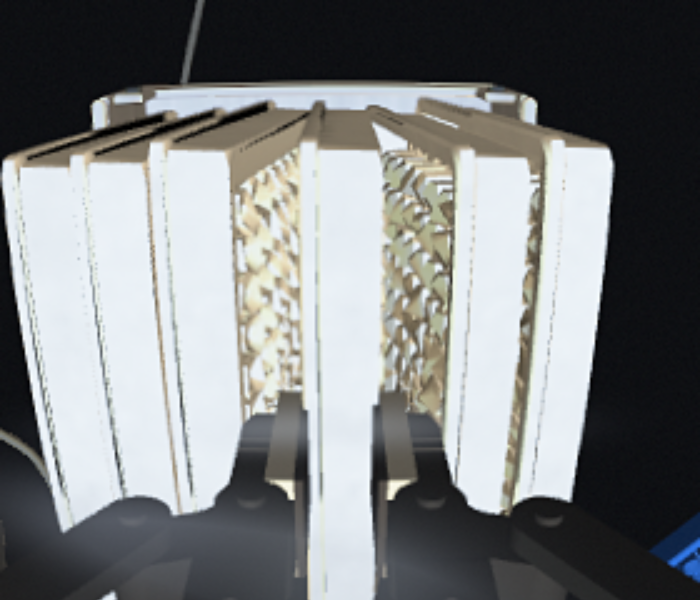

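The contact force at TCP z = 0.105 matches the expected floor height. I'll press a little more, open slightly and check.

```bash
python3 -m pendant '[[[0,0,0.1,0],[0,0,0.1,0],[0,0,0,0],[0,0,0,0]]]'
python3 -m pendant '[[[0,0,-0.2,0],[0,0,-0.1,0],[0,0,0,0]]]'
python3 -m pendant '[[[0,0,0,0],[0,0,0,0],[0,0,0,0],[0,0,0,0]]]' -0.5
```

```text
clock: 12.5
ee_pos: [0.4718, -0.2146, 0.1049]
tool_rot: [-3.14, 0.0, -2.918]
ft_force: [-5.7, 1.5, 18.3]
grip_width: 0.0127
finger_force: 53.2
clock: 12.8
ee_pos: [0.4716, -0.2141, 0.105]
tool_rot: [3.142, -0.0, -2.918]
ft_force: [0.2, -0.3, -0.7]
grip_width: 0.0129
finger_force: 50.8
clock: 13.2
ee_pos: [0.4715, -0.2138, 0.105]
tool_rot: [3.141, -0.0, -2.918]
ft_force: [0.2, 1.2, 0.8]
grip_width: 0.021
finger_force: 15.1
```

```bash
python3 -m pendant '[[[0,0,-0.5,0],[0,0,-0.8,0],[0,0,-1.5,0],[0,0,-3,0],[0,0,-4,0],[0,0,-4,0],[0,0,0,0],[0,0,0,0]]]'
python3 - <<'E'
from h import *
s=arm.observe(); p,d=eyes.grab_frame('wrist'); np.savez('w5',p=p,d=d,e=s['ee_pos'],r=s['tool_rot']); save('w5',cv2.resize(p[90:290,150:350],(600,600)))
T,W=wcloud(dict(p=p,d=d,e=s['ee_pos'],r=s['tool_rot']))
b=np.zeros((384,512),bool); b[100:260,150:350]=1
z=W[...,2]; m=b&(z>.08)&(z<.13); q=T[m]*1000
for y in range(-75,70,4):
    k=q[(q[:,1]>=y)&(q[:,1]<y+4)&(abs(q[:,0])<50)]
    zz=(s['ee_pos'][2]*1000-k[:,2])
    if len(k)>20: print(y,len(k),np.percentile(zz,[5,50,95]).round(1))
k=q[(abs(q[:,1])<7)]; 
for x in(-55,-30,0,30,55):
    g=k[abs(k[:,0]-x)<8]; print('x',x,np.median(s['ee_pos'][2]*1000-g[:,2]).round(1))
E
```

```text
clock: 14.0
ee_pos: [0.4728, -0.2149, 0.2457]
tool_rot: [-3.138, 0.003, -2.918]
ft_force: [-0.0, 0.3, 0.3]
grip_width: 0.0211
finger_force: 0.0
-67 108 [88.8 89.9 91.1]
-63 407 [88.5 89.9 91.3]
-59 384 [88.4 89.6 90.6]
-55 382 [88.9 90.1 91. ]
-51 391 [89.2 90.4 91.6]
-47 420 [88.5 89.7 91.1]
-43 391 [88.7 89.8 90.8]
-39 400 [89.  90.2 91.4]
-35 406 [89.3 90.5 91.6]
-31 420 [88.5 89.7 90.8]
-27 404 [89.1 90.1 91.2]
-23 429 [84.2 90.2 91.5]
-19 168 [80.2 82.9 89.8]
-7 350 [90.4 91.7 92.8]
-3 430 [89.1 90.4 92. ]
1 395 [88.8 89.8 91. ]
5 397 [88.5 89.7 90.7]
9 56 [80.7 89.1 90.6]
21 76 [80.9 91.5 93.3]
25 403 [90.8 92.6 93.7]
29 392 [88.9 90.2 91.5]
33 392 [88.  89.2 90.3]
37 456 [87.2 88.9 93.6]
41 367 [90.  92.2 93.6]
45 383 [88.8 90.  91.2]
49 364 [87.6 88.9 90. ]
53 155 [86.9 88.  89.2]
x -55 89.5
x -30 90.3
x 0 90.4
x 30 90.4
x 55 90.2
```

View pics/w5.png

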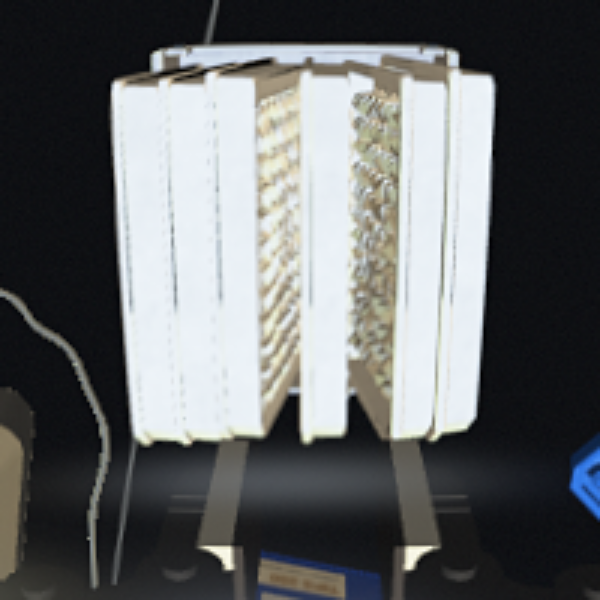

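The new plate (325,250) stands between the groups, level along its length, with its top at 90–92 mm, the same as the others. When it bottomed out, its lower edge worked out at 6.1 mm, which is the rack floor. One last check from outside.

```bash
python3 -m pendant '[[[0,0,-3,0],[0,0,0,0],[0,0,0,0]]]'
python3 - <<'E'
from h import *
p,d=eyes.grab_frame('scene'); t,_=eyes.grab_frame('top')
save('fin',np.hstack([cv2.resize(p[110:190,275:360],(425,400)),cv2.resize(p[190:280,160:250],(375,400))]))
E
```

```text
clock: 14.35
ee_pos: [0.4714, -0.214, 0.2726]
tool_rot: [3.141, -0.001, -2.918]
ft_force: [-0.2, 0.0, 0.2]
grip_width: 0.0212
finger_force: 0.0
```

View pics/fin.png

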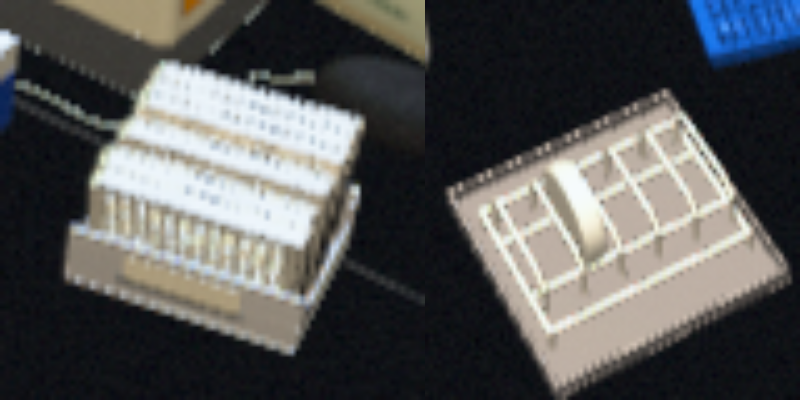

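The rack on the left of the crop holds six plates, with the new one (235,160) level with its neighbours. The dish (575,215) is still in the stand.

```bash
python3 -c "from workcell import job; print(job.job_done())"
```

```text
the job is handed in; nothing more can be done
None
```

The new plate is standing on the rack floor in the gap between the five filed plates, the dish is still in the draining stand, and I handed the job in after about 14 s of robot time; no verdict came back.

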